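# Open the slide gate of the van's seed hopper to its setting stop

## Task

Get the seed hopper ready to run: lift the red-tabbed transport keeper up off its two pegs and lay it flat in the blue tray, then draw the stiff slide gate out by its black bar until you feel it come up firmly against the bolt of the yellow setting stop, and leave it there. The stop is only clamped on and must keep its setting, so do not drag it along, and leave everything else on the board where it is.

Things in the scene. Friction and masses are not known exactly. Their poses are not given: they have to be found in the camera images.
- hopper: Seed hopper on a dark steel stand, fixed. Origin on the board; +y is the way the gate is drawn out, +x across, z up (gate and stop have the same axes). Channels along y at x = -72 and +72 mm, 35 wide, top 165 mm up, from y = -310 to +220 mm. The hopper itself, 365 mm high, stands over x -135 to +135, y -315 to -130 mm; beyond that it is open from above.
- frame_peg (a point): Top centre of the fixed keeper peg on the stand's -x channel: upright steel pin 12 mm thick, top 198 mm above the board.
- gate: Slide gate: aluminium blade, slides only along the hopper's +y, 0 (shut, at the start) to 125 mm at most; dry and stiff, about 9 N to keep it moving, and it stays where it is left. Origin: centre of its black grip bar, 18 mm thick, 100 mm long along x, 215 mm above the board and 58 mm above the blade. Legs under the bar at x = -44 and +44 mm, none between.
- gate_lug (a point): Centre of the outer (+y) face of the gate's turned-up lug, 28 mm wide, over the +x channel, 183 mm above the board; this face meets the tip of the stop's bolt. It lies 6 mm farther in +y than the bar's axis.
- gate_peg (a point): Top centre of the keeper peg on the gate's ear: upright pin 12 mm thick, top 198 mm above the board; it moves with the gate.
- stop: Setting stop: yellow block 40 x 30 x 30 mm clamped on the +x channel. Origin: block centre, 181 mm up (wing nut to 32 mm above). A bolt with black rubber tip points from it along -y at the lug; the tip is 23 to 47 mm from the block's centre, different each time: feel for it. The gate runs 45 to 105 mm to it. The clamp slips above about 10 N on the bolt, i.e. some 19 N pull on the gate.
- keeper: Transport keeper, loose, 0.16 kg: flat oblong steel link 118 mm (its y) by 38 mm (its x), 8 thick, with an upright red grip tab in the middle (10 mm thick in x, 36 long in y, top 58 mm above the underside). Origin: centre of the underside. At the start it lies level over both pegs, underside 170 mm up, and locks the gate; the pegs stand 28 mm above its underside, with 5 mm play: lift straight up.
- tray: Blue open parts tray, fixed: 210 mm (its x) by 150 mm (its y), walls 30 mm high and 4 mm thick, floor 4 to 5 mm thick. Origin at the centre of its underside, on the board. Empty.
- jar: Bystander: closed glass sample jar with yellow cap, 68 mm across, 105 mm high; origin at the centre of its underside.
- mug: Bystander: white mug, 82 mm across, 92 mm high; origin at the centre of its underside.
- spanner: Bystander: steel spanner lying on the board, 190 mm long along its x; origin in its middle.
- brush: Bystander: hand brush lying on the board, 220 mm long along its x; origin in its middle.
- scoop: Bystander: aluminium scoop with wooden handle lying on the board, 210 mm long; origin on its underside near where handle and pan meet.
- tub: Bystander: white catch tub, 96 mm across, 55 mm high, standing under the hopper's outlet; origin at the centre of its underside.
Things that resemble listed ones, but are neither listed nor needed, are in the scene too. What is shaped like the keeper but pink or purple is not meant.

How it is judged:
By the outcome, as a careful person would: the job done as asked, in the order asked, and still so for the second after the job is handed in, with the robot touching nothing.
It also fails if it takes over 64 s, if anything falls off the work surface, if the arm or the gripper's body presses on something with over 40 N, if the wrist force passes 120 N, or if a joint passes its speed limit or range.

## Robot

A 6-joint arm with a two-finger parallel gripper is mounted at the origin on the work surface. World frame = base frame: x ahead of the robot, y to its left, z up, the work surface at z = 0. Lengths are in m, angles in rad, forces in N, time in s.
With the tool pointing down it reaches from about 0.35 to 0.85 m from the base axis. Payload 8.1 kg.
Tool frame: the origin (TCP) lies at the very end of the fingers, on their centre line; the grasp point (between the pads) lies 19 mm behind it (robot.pinch_z is the distance from the TCP to the grasp point, in m); x points along the fingers, z is the direction in which the jaws open and shut, and the axes are right-handed (so a half turn about x gives the same grasp; the last joint's range is limited). The gripper opens to 93 mm and grips with 3 to 60 N. Pads are 15 mm wide; open, the fingers measure 128 mm over their backs; the gripper's body (75 mm by 188 mm) begins 65 mm behind the grasp point.
Start: joints at [-1.383, 0.13, 1.488, -0, 1.523, -0.085], TCP at [0.162, -0.578, 0.193] pointing down, gripper open.
Joint ranges: [-2.96, 2.96], [-0.89, 2.26], [0.02, 2.5], [-1.34, 4.48], [0, 2.73], [-2.66, 2.66]. Speed limits (rad/s): [2.39, 2.39, 2.79, 3.14, 3.14, 3.14].

## Interface

Orientations are given as a rotation vector (axis times angle).
In Python, from plant import robot, optics, ticket gives the robot as it stands.
- The arm moves only by the tool jog_arm, never from a script. Its argument "targets" is a list of rows, each a list of 7 numbers: the shift along the tool's x, y, z in cm, then the turn, a rotation vector about the tool's x, y, z in degrees, then the closure, from 0 (fully open) to 1 (shut). In form: [[dx, dy, dz, ax, ay, az, grip], ...]. A call has 1 to 5 rows; each row is the pose to reach, as a shift and turn from the pose measured when the call began, along the tool's axes at that moment; what a row does not reach only later rows make up. A row lasts 1/8 s, in which the tool goes at most 62.5 mm and 10.7 degrees, less where a joint would pass 70% of its speed; a pose out of reach is approached as far as the arm can. A call with a gripper value outside its range is refused whole. The fingers move at their own pace and stop on an object; "squeeze" is the grip in N (left out, the last holds). Time passes only in rows, so rows that repeat a pose let the fingers close. It gives the time, the measured TCP pose, the force and the opening at its end, in the units of the state.
- robot.read_state(): the state, without advancing time (a new reading comes with each control period).
- optics.read_camera(name): name is "scene" or "top" or "wrist"; returns a dict with "frame" (420x560x3 uint8, red, green, blue), "vertical_fov" (degrees; the focal length in pixels is half the picture's height over the tangent of half this angle, whatever the lens; pixels are square), "cx", "cy" (the principal point, pixels), "R" (3x3) and "t" (3): a world point X has camera coordinates R X + t. Camera axes: x right, y down, z forward; pixel columns grow to the right and rows downward; lengths in m; the calibration is good to about 2 mm. A picture is of the moment at which its call begins. There is no depth.
- ticket.close_job(): hands the job in, once; it reports no verdict.
The state is a dict: "t": time; "q": joint angles; "dq": joint speeds; "joint_torque": joint torques, N m; "tool_pos": TCP position; "orientation": TCP orientation; "force": force on the tool from outside, world axes, zero at the start; "wrist_torque": the same for the moment, N m; "opening": finger opening in m.
Only numpy, scipy, OpenCV 4.12 (cv2) and the standard library are available. Lean on these libraries where they do the work, as an engineer would, in place of code of your own. Each camera call takes 0.05 s, during which the arm holds its last target.

## Working session

There is one attempt and no reset: what is moved stays moved. The work goes in short steps, Python scripts to look and compute and a tool call to move; the robot and the scene stay as the last step left them, time stands still between calls to the robot, and variables do not carry over. Pictures are saved under pics/ and viewed, and the job is handed in when it is done.

Besides the shell and the picture viewer there is one more tool, called after "Call:" as a command line: name --pt "numbers of a row" for each row, then --argument value for the rest. jog_arm: Moves the arm, as the interface text tells. Its arguments: {"type":"object","properties":{"targets":{"type":"array"},"squeeze":{"type":"number"}},"required":["targets"]}

```bash
ls; mkdir -p pics; python3 - <<'E'
from plant import robot, optics, ticket
import cv2,numpy as np
s=robot.read_state();print({k:np.round(v,3) for k,v in s.items()},robot.pinch_z)
for n in["scene","top","wrist"]:
    c=optics.read_camera(n);cv2.imwrite(f"pics/a_{n}.png",c["frame"][:,:,::-1]);print(n,c["vertical_fov"],c["cx"],c["cy"],np.round(c["R"],3).tolist(),np.round(c["t"],3))
    print([k for k in c])
E
```

```text
pics
{'t': np.float64(0.0), 'q': array([-1.383,  0.131,  1.489,  0.   ,  1.523, -0.085]), 'dq': array([ 0.   , -0.001,  0.   ,  0.001, -0.001, -0.001]), 'joint_torque': array([ 4.0000e-03, -5.5984e+01, -4.9175e+01,  7.7000e-02,  3.6000e-02,
       -0.0000e+00]), 'tool_pos': array([ 0.162, -0.577,  0.192]), 'orientation': array([ 1.007,  1.327, -1.005]), 'force': array([0.149, 0.595, 0.468]), 'wrist_torque': array([-0.024,  0.017, -0.048]), 'opening': np.float64(0.093)} 0.0188
scene 44.45248973269024 282.63101608477103 218.6308843410437 [[0.498, 0.867, 0.014], [0.472, -0.257, -0.843], [-0.728, 0.426, -0.538]] [-0.307 -0.093  1.745]
['frame', 'vertical_fov', 'cx', 'cy', 'R', 't']
top 49.42801027635935 277.70609059225643 210.9772159016611 [[0.012, -1.0, -0.004], [-0.984, -0.012, -0.176], [0.176, 0.006, -0.984]] [0.071 0.526 1.032]
['frame', 'vertical_fov', 'cx', 'cy', 'R', 't']
wrist 69.48354370061307 284.78153881635177 210.135348510713 [[0.268, -0.963, -0.002], [-0.935, -0.26, 0.241], [-0.233, -0.063, -0.97]] [-0.598 -0.028  0.39 ]
['frame', 'vertical_fov', 'cx', 'cy', 'R', 't']
```

View pics/a_scene.png

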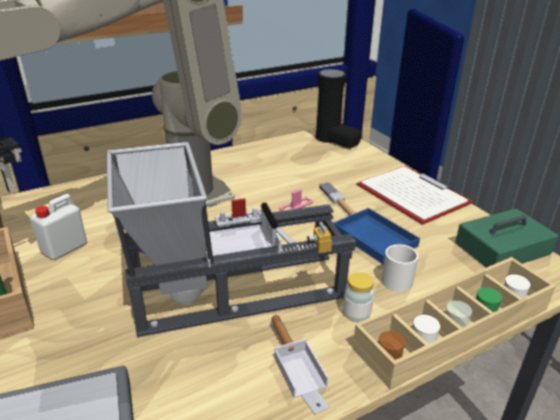

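View pics/a_top.png

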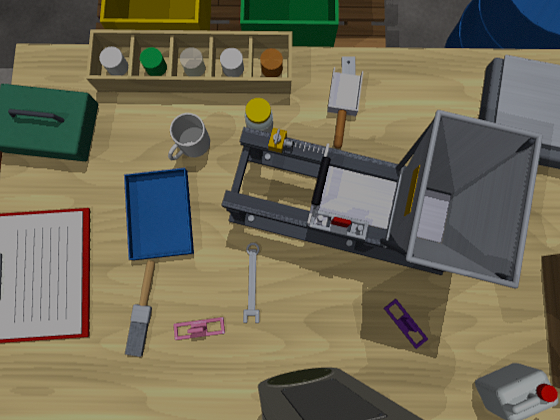

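View pics/a_wrist.png

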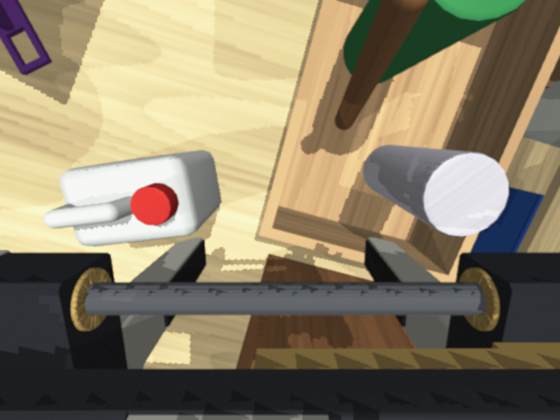

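The scene view shows the keeper's red tab at about (238,207), the black bar at (268,215), the stop at (323,240) and the tray at (377,235). In the top view they are at about (342,222), (320,180), (277,140) and (160,215). I'll zoom in for detail.

```bash
python3 - <<'E'
import cv2
a=cv2.imread("pics/a_top.png")[110:280,210:460];cv2.imwrite("pics/z_top.png",cv2.resize(a,None,fx=3.2,fy=3.2,interpolation=2))
a=cv2.imread("pics/a_scene.png")[180:310,190:370];cv2.imwrite("pics/z_scene.png",cv2.resize(a,None,fx=4.4,fy=4.4,interpolation=2))
E
```

```text
(no output)
```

View pics/z_top.png

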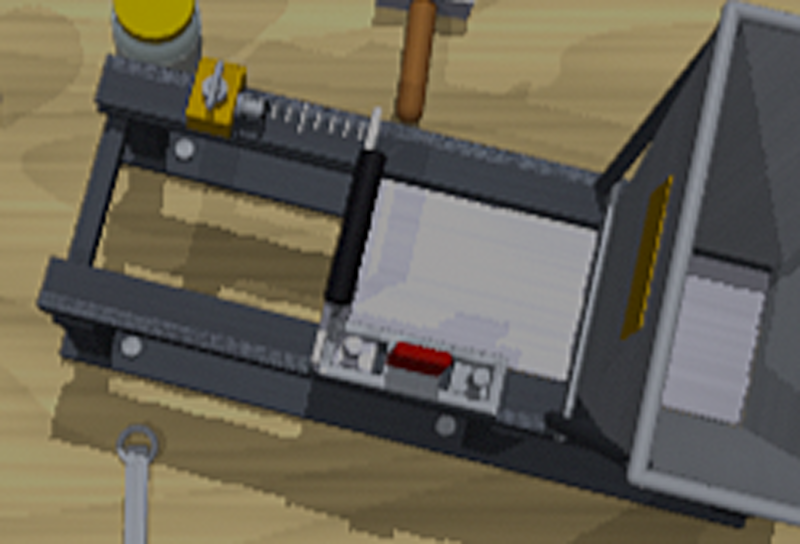

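View pics/z_scene.png

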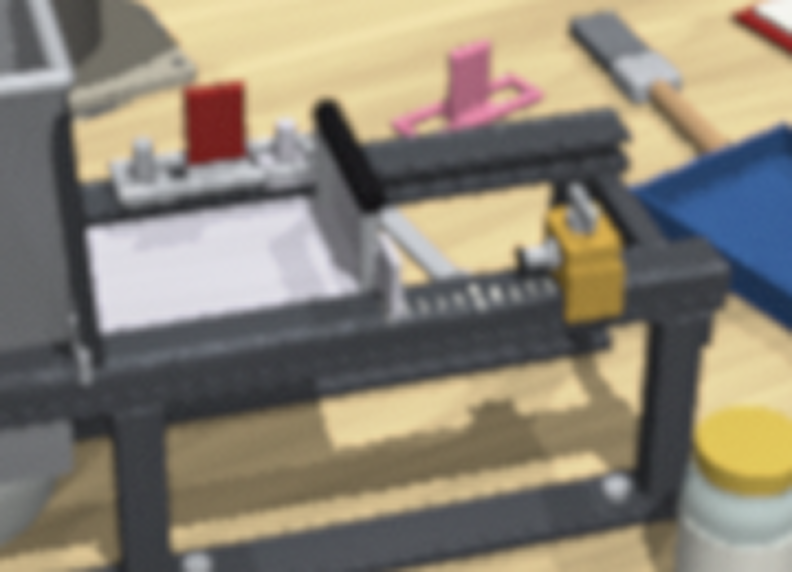

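```bash
cat > h.py <<'E'
import numpy as np,cv2
def ray(c,u,v):
    f=c["frame"].shape[0]/2/np.tan(np.radians(c["vertical_fov"])/2)
    R=np.array(c["R"]);t=np.array(c["t"])
    d=R.T@np.array([(u-c["cx"])/f,(v-c["cy"])/f,1.]);return -R.T@t,d
def pl(c,u,v,z):
    o,d=ray(c,u,v);return o+d*(z-o[2])/d[2]
def proj(c,X):
    f=c["frame"].shape[0]/2/np.tan(np.radians(c["vertical_fov"])/2)
    p=np.array(c["R"])@np.array(X)+np.array(c["t"]);return np.array([c["cx"]+f*p[0]/p[2],c["cy"]+f*p[1]/p[2]])
def tri(c1,p1,c2,p2):
    o1,d1=ray(c1,*p1);o2,d2=ray(c2,*p2)
    s=np.linalg.lstsq(np.c_[d1,-d2],o2-o1,rcond=None)[0]
    a=o1+s[0]*d1;b=o2+s[1]*d2;return (a+b)/2,np.linalg.norm(a-b)
E
python3 - <<'E'
from h import *
from plant import robot, optics
T=optics.read_camera("top");S=optics.read_camera("scene")
np.set_printoptions(precision=4,suppress=True)
def blobs(c,lo,hi,box,lo2=None):
    h=cv2.cvtColor(c["frame"],cv2.COLOR_RGB2HSV);m=cv2.inRange(h,lo,hi)
    if lo2: m|=cv2.inRange(h,*lo2)
    M=np.zeros_like(m);x0,y0,x1,y1=box;M[y0:y1,x0:x1]=m[y0:y1,x0:x1]
    cs,_=cv2.findContours(M,0,1)
    return [(cv2.minAreaRect(k),cv2.contourArea(k),k) for k in cs if cv2.contourArea(k)>8]
R=(0,130,60),(8,255,255),
for n,c,b in[("T",T,(300,190,370,250)),("S",S,(220,190,260,220))]:
    for r,a,k in blobs(c,(0,130,40),(8,255,255),b,((172,130,40),(180,255,255))): print("red",n,r,a,cv2.boxPoints(r).tolist())
for n,c,b in[("T",T,(255,120,300,165)),("S",S,(310,220,340,260))]:
    for r,a,k in blobs(c,(18,120,40),(35,255,255),b): print("yel",n,r,a,cv2.boxPoints(r).tolist())
for n,c,b in[("T",T,(100,150,215,275)),("S",S,(320,190,430,270))]:
    for r,a,k in blobs(c,(100,120,30),(125,255,255),b): print("blue",n,r,a,cv2.boxPoints(r).tolist())
for e in [(326,157.5),(316.3,204.7)]: print("bar",pl(T,*e,.222))
E
```

```text
red T ((340.8823547363281, 221.97061157226562), (19.645383834838867, 7.761139392852783), 14.03624439239502) 116.5 [[330.4117736816406, 223.35296630859375], [332.2940979003906, 215.82354736328125], [351.3529357910156, 220.5882568359375], [349.4706115722656, 228.11767578125]]
red S ((238.0, 207.5), (17.0, 12.0), 90.0) 178.5 [[232.0, 199.0], [244.0, 199.0], [244.0, 216.0], [232.0, 216.0]]
yel T ((277.058837890625, 139.76470947265625), (15.522278785705566, 23.283418655395508), 14.03624439239502) 212.5 [[266.7059020996094, 149.1764678955078], [272.3529357910156, 126.58824157714844], [287.4117736816406, 130.3529510498047], [281.7647399902344, 152.94117736816406]]
yel T ((260.5, 121.5), (3.0, 11.0), 90.0) 21.0 [[255.0, 120.0], [266.0, 120.0], [266.0, 123.0], [255.0, 123.0]]
yel S ((323.59613037109375, 238.48080444335938), (27.064027786254883, 16.277639389038086), 78.69007110595703) 272.0 [[312.9615173339844, 226.8077392578125], [328.9230651855469, 223.61541748046875], [334.2307434082031, 250.15386962890625], [318.2691955566406, 253.34619140625]]
blue T ((157.7281494140625, 213.60174560546875), (87.36090850830078, 64.59363555908203), 85.42607879638672) 5303.0 [[122.0508804321289, 172.63592529296875], [186.43881225585938, 167.48489379882812], [193.40542602539062, 254.56756591796875], [129.01748657226562, 259.7185974121094]]
blue S ((374.941162109375, 235.26470947265625), (81.11883544921875, 38.587181091308594), 30.963754653930664) 1915.5 [[330.2352600097656, 230.94117736816406], [350.0882263183594, 197.8529510498047], [419.6470642089844, 239.58824157714844], [399.7940979003906, 272.67645263671875]]
bar [ 0.6042 -0.0192  0.222 ]
bar [0.507  0.0006 0.222 ]
```

```bash
python3 - <<'E'
from h import *
from plant import robot, optics
T=optics.read_camera("top");S=optics.read_camera("scene")
np.set_printoptions(precision=4,suppress=True)
z=lambda u,v:(210+u/3.2,110+v/3.2)
zs=lambda u,v:(190+u/4.4,180+v/4.4)
def yaw(a,b): d=b-a; return np.degrees(np.arctan2(-d[0],d[1])),np.linalg.norm(d)
a=pl(T,*z(115,58),.165);b=pl(T,*z(600,180),.165);print("ch+x",b,a,yaw(b,a))
a=pl(T,*z(55,260),.165);b=pl(T,*z(310,325),.165);print("ch-x",b,a,yaw(b,a))
g=pl(T,*z(353,342),.198);f=pl(T,*z(483,374),.198);print("pegs",f,g,yaw(f,g),(f+g)/2)
# triangulated
print("pegs tri",tri(T,z(353,342),S,zs(286,124)),tri(T,z(483,374),S,zs(143,144)))
h=cv2.cvtColor(T["frame"],cv2.COLOR_RGB2HSV)
sub=T["frame"][214:230,328:354,0].astype(int);print(sub)
# tab top ends in zoom: (398,345)-(452,358) far edge; 
print("tab",pl(T,*z(420,353),.228))
print("tab S topmid",tri(T,z(420,353),S,zs(215,88)))
print("yel top",pl(T,*z(217,92),.196))
for p in [(122,172.6),(186.4,167.5),(193.4,254.6),(129,259.7)]: print("tray",pl(T,*p,.03))
E
```

```text
ch+x [ 0.6038 -0.1777  0.165 ] [0.6858 0.1484 0.165 ] (np.float64(-14.11206357174474), np.float64(0.33625275492822804))
ch-x [0.5032 0.0158 0.165 ] [0.5449 0.1847 0.165 ] (np.float64(-13.886662319717024), np.float64(0.17394343801753276))
pegs [ 0.4672 -0.0911  0.198 ] [ 0.4867 -0.0094  0.198 ] (np.float64(-13.394453191867829), np.float64(0.08400246962984534)) [ 0.477  -0.0503  0.198 ]
pegs tri (array([ 0.4873, -0.0089,  0.1964]), np.float64(0.0014185229025499534)) (array([ 0.4681, -0.0898,  0.1968]), np.float64(0.0034501168895251745))
[[132 147 149 145 139 136 140 128 141 137 130 137 144 147 147 146 147 146
  146 146 147 147 147 147 148 149]
 [114 139 142 147 150 150 150 144 143 139 134 133 135 134 129 139 128 143
  147 146 147 147 147 146 147 147]
 [ 66  96 105 123 148 134 137 129 125 123 130 138 137 129 123 132 120 137
  134 139 129 145 148 148 147 147]
 [ 29  26  32 103 145 103 117 122 115 108 108 125 127 112 126 118 132 137
  128 132 122 139 135 133 139 146]
 [ 41  25  19 123 123  86 117 127 126 125 120 121 118 104 117 109 127 124
  142 121 132 134 129 102 127 136]
 [ 37  25  27 
[... 742 characters left out ...]
5 146]
 [ 30  91 123  97  92  93  92  94  89  82  80  77  72  61  54  48  47  47
   49  48  48  50  47 104 140 142]
 [115 135 100  88  90  91  91  92  92  92  93  93  90  84  80  77  70  68
   60  65  56  51  39 133 143 139]
 [148 153 105  89  95  91  92  90  90  90  92  91  92  92  94  94  88  89
   87  70  55  47  40 143 143 139]
 [148 156 105  90  96  93  97  92  89  93  94  91  92  89  89  91  91  92
   88  59  52  48  55 140 141 138]]
tab [ 0.4754 -0.0476  0.228 ]
tab S topmid (array([ 0.4762, -0.0472,  0.2251]), np.float64(0.001665821575208132))
yel top [0.6517 0.0786 0.196 ]
tray [0.6187 0.4593 0.03  ]
tray [0.6333 0.3025 0.03  ]
tray [0.4208 0.2758 0.03  ]
tray [0.407  0.4274 0.03  ]
```

```bash
cat >> h.py <<'E'
from scipy.spatial.transform import Rotation as Ro
def down(yawdeg):  # tool x down, tool z along world heading yawdeg
    a=np.radians(yawdeg);x=np.array([0,0,-1.]);z=np.array([np.cos(a),np.sin(a),0]);return np.c_[x,np.cross(z,x),z]
def plan(s,P,yawdeg):
    R=Ro.from_rotvec(s["orientation"]).as_matrix();d=R.T@(np.array(P)-s["tool_pos"])*100
    w=np.degrees(Ro.from_matrix(R.T@down(yawdeg)).as_rotvec());return np.round(d,2),np.round(w,2)
def show(s):
    R=Ro.from_rotvec(s["orientation"]).as_matrix();print("t",s["t"],"p",np.round(s["tool_pos"],4),"xax",np.round(R[:,0],3),"zyaw",np.round(np.degrees(np.arctan2(R[1,2],R[0,2])),2),"F",np.round(s["force"],2),"op",np.round(s["opening"],4),"q",np.round(s["q"],3))
E
python3 - <<'E'
from h import *
from plant import robot
s=robot.read_state();show(s);print(Ro.from_rotvec(s["orientation"]).as_matrix().round(3))
print(plan(s,(.162,-.577,.46),-13.7),plan(s,(.4755,-.048,.46),-13.7),plan(s,(.4755,-.048,.19),-13.7+180))
E
```

```text
t 0.35 p [ 0.1617 -0.5777  0.1932] xax [-0.  0. -1.] zyaw -74.37 F [0.15 0.1  0.07] op 0.0932 q [-1.383  0.131  1.488  0.     1.523 -0.085]
[[-0.     0.963  0.269]
 [ 0.     0.269 -0.963]
 [-1.     0.    -0.   ]]
(array([-26.68,   0.05,  -0.07]), array([-6.067e+01, -2.000e-02, -1.000e-02])) (array([-26.66,  44.5 , -42.56]), array([-6.067e+01, -2.000e-02, -1.000e-02])) (array([  0.34,  44.5 , -42.55]), array([ 1.1933e+02, -2.0000e-02,  2.0000e-02]))
```

Call:
jog_arm --pt "-6.2 0 0 0 0 0 0" --pt "-12.4 0 0 0 0 0 0" --pt "-18.6 0 0 0 0 0 0" --pt "-24.8 0 0 0 0 0 0" --pt "-29 0 0 0 0 0 0"

```text
t: 0.98
tool_pos: [0.1617, -0.5777, 0.487]
orientation: [1.004, 1.323, -1.007]
force: [0.3, -1.2, -0.1]
opening: 0.0932
```

Call:
jog_arm --pt "0 4.4 -4.2 -6 0 0 0" --pt "0 8.8 -8.4 -12 0 0 0" --pt "0 13.2 -12.6 -18 0 0 0" --pt "0 17.6 -16.8 -24 0 0 0" --pt "0 22 -21 -30 0 0 0"

```text
t: 1.6
tool_pos: [0.3175, -0.3144, 0.4863]
orientation: [0.6, 1.483, -0.605]
force: [1.5, -0.6, -0.1]
opening: 0.0928
```

```bash
python3 - <<'E'
from h import *
from plant import robot
s=robot.read_state();show(s)
print(plan(s,(.4755,-.048,.46),-13.7))
E
```

```text
t 1.6 p [ 0.3175 -0.3144  0.4863] xax [ 0.001 -0.004 -1.   ] zyaw -44.19 F [ 1.45 -0.58 -0.1 ] op 0.0928 q [-8.940e-01 -2.010e-01  1.275e+00 -2.000e-03  2.063e+00 -1.230e-01]
(array([ 2.55, 30.12, -7.25]), array([-30.49,   0.17,   0.17]))
```

Call:
jog_arm --pt "0 6 -1.4 -6 0 0 0" --pt "0 12 -2.9 -12 0 0 0" --pt "0 18 -4.3 -18 0 0 0" --pt "0 24 -5.8 -24 0 0 0" --pt "1 30.1 -7.2 -30.5 0.2 0.2 0"

```text
t: 2.22
tool_pos: [0.4761, -0.0472, 0.4766]
orientation: [0.185, 1.561, -0.184]
force: [0.8, -1.1, -0.1]
opening: 0.093
```

```bash
python3 - <<'E'
from h import *
from plant import robot,optics
c=optics.read_camera("wrist");cv2.imwrite("pics/b_w.png",c["frame"][:,:,::-1])
s=robot.read_state();show(s)
print(plan(s,(.4755,-.048,.26),-13.7))
for X in [(.4755,-.048,.228),(.4867,-.0094,.198),(.4672,-.0911,.198),(.5556,-.0093,.224)]:print(proj(c,X).round(1))
E
```

```text
t 2.275 p [ 0.4782 -0.0412  0.4734] xax [-0.001  0.005 -1.   ] zyaw -12.81 F [ 0.33  2.64 -2.85] op 0.0931 q [-0.196 -0.122  1.231  0.005  2.035  0.029]
(array([21.34, -0.82, -0.07]), array([ 0.89, -0.12, -0.25]))
[284.9 182.5]
[286.  153.4]
[286.1 206.9]
[332.9 143. ]
```

View pics/b_w.png

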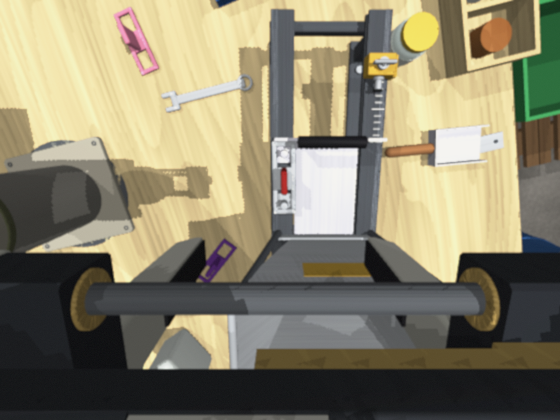

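The wrist view shows the red tab at (284,182), predicted at (285,182). The bar is at (332,142), matching its prediction, so I'll descend.

Call:
jog_arm --pt "5.5 -0.4 0 0.5 0 0 0" --pt "11 -0.8 0 0.8 0 -0.2 0" --pt "16.5 -0.8 0 0.8 -0.1 -0.2 0" --pt "21 -0.8 0 0.8 -0.1 -0.2 0" --pt "21.3 -0.8 0 0.8 -0.1 -0.2 0"

```text
t: 2.9
tool_pos: [0.4739, -0.0475, 0.2567]
orientation: [0.188, 1.57, -0.186]
force: [-0.5, 0.1, 0.9]
opening: 0.0931
```

```bash
python3 - <<'E'
from h import *
from plant import robot,optics
c=optics.read_camera("wrist");cv2.imwrite("pics/c_w.png",c["frame"][:,:,::-1])
s=robot.read_state();show(s)
print(plan(s,(.4755,-.048,.19),-13.5))
for X in [(.4755,-.048,.228),(.4867,-.0094,.198),(.4672,-.0911,.198),(.5556,-.0093,.224)]:print(proj(c,X).round(1))
E
```

```text
t 2.95 p [ 0.4752 -0.0478  0.2593] xax [-0.003  0.002 -1.   ] zyaw -13.62 F [ 0.08  0.45 -0.1 ] op 0.093 q [-2.080e-01 -2.200e-01  1.709e+00  1.000e-03  1.656e+00  2.900e-02]
(array([ 6.93, -0.02,  0.05]), array([-0.12, -0.19, -0.04]))
[288.7 225.4]
[290.7 168.1]
[290.8 262.9]
[383.6 149.2]
```

View pics/c_w.png

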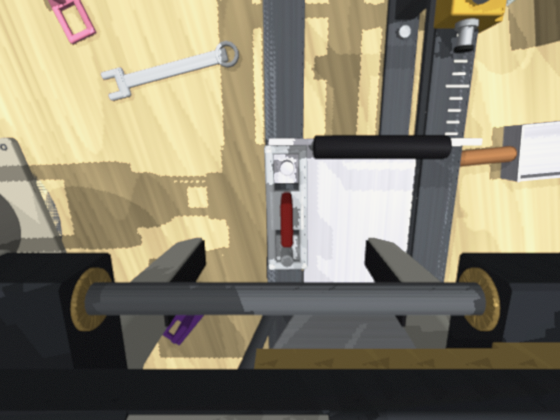

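The tab top is at (287,222) and the pegs are at (287,169) and (287,262), about 1.5 mm toward -x of my estimate. I'll correct for that, go down and grip.

Call:
jog_arm --pt "4 0 -0.1 0 0 0 0" --pt "6.9 0 -0.1 0 -0.2 0 0" --pt "6.9 0 -0.1 0 -0.2 0 0.5" --pt "6.9 0 -0.1 0 -0.2 0 1" --pt "6.9 0 -0.1 0 -0.2 0 1" --squeeze 25

```text
t: 3.58
tool_pos: [0.4755, -0.0478, 0.1929]
orientation: [0.187, 1.559, -0.186]
force: [-0.5, 0.3, 0.5]
opening: 0.0673
```

Call:
jog_arm --pt "0 0 0 0 0 0 1" --pt "0 0 0 0 0 0 1" --pt "0 0 0 0 0 0 1"

```text
t: 3.95
tool_pos: [0.4756, -0.0478, 0.1931]
orientation: [0.187, 1.559, -0.186]
force: [0.2, 0.0, 0.1]
opening: 0.0375
```

```bash
python3 - <<'E'
from h import *
from plant import robot,optics
c=optics.read_camera("wrist");cv2.imwrite("pics/d_w.png",c["frame"][:,:,::-1])
s=robot.read_state();show(s)
E
```

```text
t 4.0 p [ 0.4755 -0.0478  0.193 ] xax [ 0.004 -0.    -1.   ] zyaw -13.62 F [ 0.14 -0.32 -1.38] op 0.0338 q [-2.080e-01 -2.100e-01  1.820e+00  1.000e-03  1.527e+00  3.000e-02]
```

View pics/d_w.png

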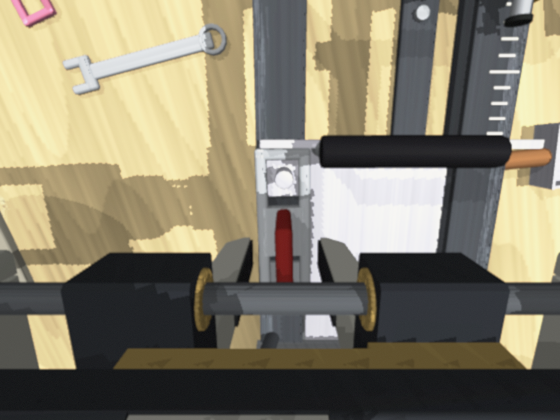

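The tab (col 285) is centred between the pads (252 and 318), so I'll keep closing.

Call:
jog_arm --pt "0 0 0 0 0 0 1" --pt "0 0 0 0 0 0 1" --pt "0 0 0 0 0 0 1" --pt "0 0 0 0 0 0 1" --pt "0 0 0 0 0 0 1" --squeeze 25

```text
t: 4.62
tool_pos: [0.4754, -0.0478, 0.1928]
orientation: [0.187, 1.559, -0.186]
force: [0.4, -0.1, -0.9]
opening: 0.0101
```

Opening is 10.1 mm, so the tab is gripped with little side force. I'll lift straight up.

Call:
jog_arm --pt "-1 0 0 0 0 0 1" --pt "-2 0 0 0 0 0 1" --pt "-3.5 0 0 0 0 0 1" --pt "-5 0 0 0 0 0 1" --pt "-8 0 0 0 0 0 1"

```text
t: 5.25
tool_pos: [0.4745, -0.0477, 0.2732]
orientation: [0.187, 1.561, -0.186]
force: [0.1, 0.5, -1.7]
opening: 0.0096
```

```bash
python3 - <<'E'
from h import *
from plant import robot,optics
c=optics.read_camera("scene");cv2.imwrite("pics/e_s.png",c["frame"][:,:,::-1])
s=robot.read_state();show(s)
print(plan(s,(.52,.366,.2),-82))
E
```

```text
t 5.3 p [ 0.4764 -0.048   0.2787] xax [ 0.009 -0.001 -1.   ] zyaw -13.62 F [-0.45 -0.45  2.44] op 0.0093 q [-2.080e-01 -2.310e-01  1.684e+00  1.000e-03  1.680e+00  3.000e-02]
(array([ 7.86, 41.26, -5.59]), array([68.38,  0.42, -0.36]))
```

View pics/e_s.png

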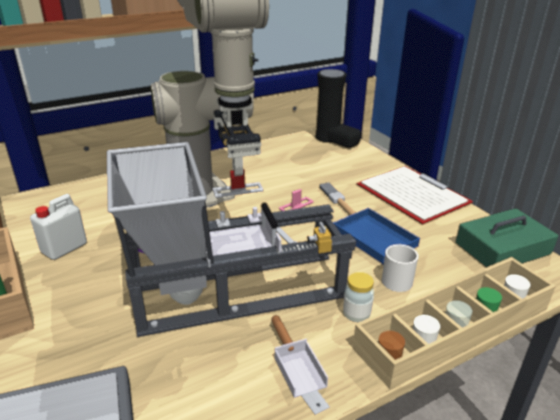

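The keeper is clear of both pegs at (237,187), and the bar has not moved. I'll carry it at this height to above the tray.

Call:
jog_arm --pt "0 3 -0.4 3 0 0 1" --pt "0 9 -1.2 12 0 0 1" --pt "0 15 -2 22 0 0 1" --pt "0 21 -2.8 32 0 0 1" --pt "0 27 -3.7 42 0.3 -0.3 1"

```text
t: 5.92
tool_pos: [0.5034, 0.2107, 0.2793]
orientation: [0.74, 1.436, -0.74]
force: [0.7, -0.1, -2.1]
opening: 0.0096
```

```bash
python3 - <<'E'
from h import *
from plant import robot
s=robot.read_state();show(s)
print(plan(s,(.52,.366,.2),-82))
E
```

```text
t 5.925 p [0.5034 0.2107 0.2793] xax [ 0.004 -0.002 -1.   ] zyaw -54.42 F [ 0.73 -0.06 -2.08] op 0.0096 q [ 0.305 -0.04   1.509 -0.003  1.669  1.254]
(array([  7.9 ,  10.38, -11.7 ]), array([27.58,  0.2 , -0.18]))
```

Call:
jog_arm --pt "0 4 -4.5 9 0 0 1" --pt "0 8 -9 18 0 0 1" --pt "4 10.4 -11.7 27.5 0.2 -0.2 1" --pt "7.9 10.4 -11.7 27.5 0.2 -0.2 1" --pt "7.9 10.4 -11.7 27.5 0.2 -0.2 1"

```text
t: 6.55
tool_pos: [0.5177, 0.3652, 0.1954]
orientation: [1.097, 1.276, -1.111]
force: [0.3, 0.3, -1.9]
opening: 0.0094
```

```bash
python3 - <<'E'
from h import *
from plant import robot,optics
c=optics.read_camera("top");cv2.imwrite("pics/f_t.png",c["frame"][:,:,::-1])
s=robot.read_state();show(s)
print(plan(s,(.52,.366,.03),-82))
w=optics.read_camera("wrist");cv2.imwrite("pics/f_w.png",w["frame"][:,:,::-1])
E
```

```text
t 6.6 p [0.5193 0.3655 0.1987] xax [-0.003 -0.002 -1.   ] zyaw -81.9 F [-0.03  0.44 -1.14] op 0.0098 q [ 0.533  0.227  1.371 -0.     1.548  1.962]
(array([16.87,  0.14, -0.06]), array([0.1 , 0.09, 0.21]))
```

View pics/f_w.png

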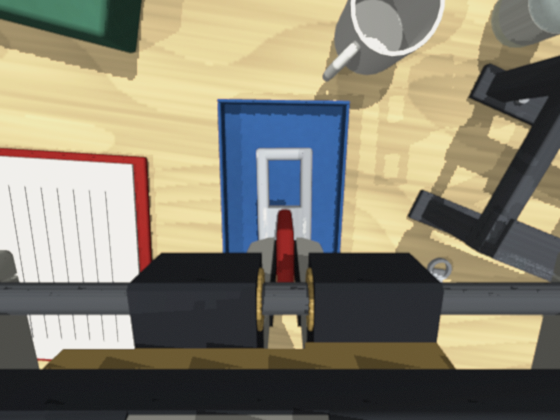

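View pics/f_t.png

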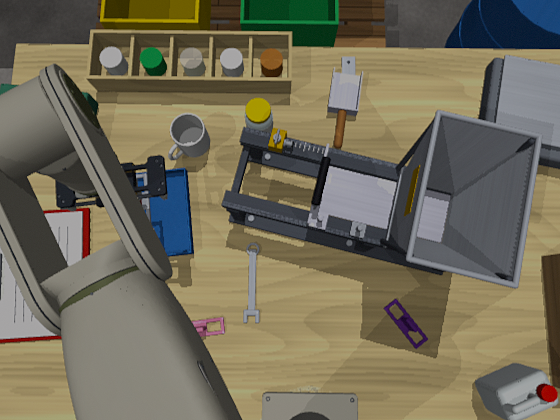

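The keeper is centred over the tray and aligned with it. I'll lower it until it touches.

Call:
jog_arm --pt "6 0.1 0 0 0 0 1" --pt "11 0.1 0 0 0 0.2 1" --pt "15 0.1 0 0 0 0.2 1" --pt "16.3 0.1 0 0 0 0.2 1" --pt "16.3 0.1 0 0 0 0.2 1"

```text
t: 7.28
tool_pos: [0.5226, 0.3663, 0.0399]
orientation: [1.108, 1.269, -1.101]
force: [1.4, -0.6, -2.0]
opening: 0.0097
```

Call:
jog_arm --pt "0.2 0 0 0 0 0 1" --pt "0.4 0 0 0 0 0 1" --pt "0.4 0 0 0 0 0 1"

```text
t: 7.65
tool_pos: [0.5231, 0.3666, 0.0368]
orientation: [1.109, 1.269, -1.1]
force: [0.7, 0.5, -1.1]
opening: 0.0098
```

Call:
jog_arm --pt "0.3 0 0 0 0 0 1" --pt "0.6 0 0 0 0 0 1" --pt "0.8 0 0 0 0 0 1" --pt "0.9 0 0 0 0 0 1" --pt "0.9 0 0 0 0 0 1"

```text
t: 8.28
tool_pos: [0.5231, 0.3666, 0.0276]
orientation: [1.109, 1.269, -1.1]
force: [-0.4, 0.1, -2.0]
opening: 0.0096
```

Call:
jog_arm --pt "0.1 0 0 0 0 0 1" --pt "0.2 0 0 0 0 0 1" --pt "0.2 0 0 0 0 0 1"

```text
t: 8.65
tool_pos: [0.5235, 0.3671, 0.0268]
orientation: [1.11, 1.269, -1.099]
force: [-2.3, 0.4, 4.5]
opening: 0.0094
```

It has touched down (+6 N). I'll open partway and retreat upward.

Call:
jog_arm --pt "0 0 0 0 0 0 0.7" --pt "0 0 0 0 0 0 0.6" --pt "0 0 0 0 0 0 0.6" --pt "0 0 0 0 0 0 0.6"

```text
t: 9.15
tool_pos: [0.5234, 0.367, 0.0267]
orientation: [1.11, 1.269, -1.099]
force: [0.2, 0.7, 0.0]
opening: 0.0369
```

Call:
jog_arm --pt "-2 0 0 0 0 0 0.6" --pt "-7 0 0 0 0 0 0.6" --pt "-13 0 0 0 0 0 0.5" --pt "-19 0 0 0 0 0 0.5" --pt "-25 0 0 0 0 0 0.5"

```text
t: 9.78
tool_pos: [0.5215, 0.3662, 0.2806]
orientation: [1.111, 1.268, -1.098]
force: [0.4, 1.1, -0.6]
opening: 0.0464
```

```bash
python3 - <<'E'
from h import *
from plant import robot,optics
s=robot.read_state();show(s)
w=optics.read_camera("wrist");cv2.imwrite("pics/g_w.png",w["frame"][:,:,::-1])
for y in(-13.6,-100):print(plan(s,(.555,-.01,.29),y))
E
```

```text
t 9.775 p [0.5215 0.3662 0.2806] xax [ 0.008  0.004 -1.   ] zyaw -81.95 F [ 0.43  1.05 -0.6 ] op 0.0464 q [ 5.330e-01  2.040e-01  1.249e+00 -1.000e-03  1.679e+00  1.963e+00]
(array([-1.05, -1.95, 37.72]), array([-68.35,   0.18,  -0.52]))
(array([-1.05, -1.95, 37.72]), array([18.05, -0.21, -0.48]))
```

View pics/g_w.png

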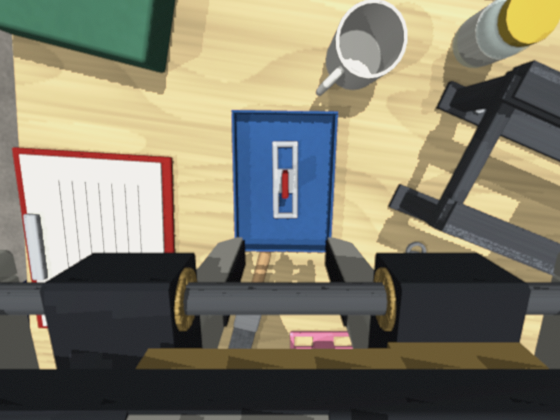

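The keeper lies flat in the tray, tab at (285,185). Next I'll go above the bar with the jaws along the gate's y.

Call:
jog_arm --pt "-0.5 -0.3 6 4 0 0 0" --pt "-1 -0.6 12 8 0 0 0" --pt "-1 -1 18 12 0 0 0" --pt "-1 -1.3 24 16 0 0 0" --pt "-1 -1.6 30 20 0 -0.4 0"

```text
t: 10.45
tool_pos: [0.5499, 0.0666, 0.3004]
orientation: [1.378, 1.101, -1.347]
force: [0.5, -0.3, -0.4]
opening: 0.0907
```

```bash
python3 - <<'E'
from h import *
from plant import robot
s=robot.read_state();show(s)
print(plan(s,(.555,-.01,.28),-103.5))
E
```

```text
t 10.45 p [0.5499 0.0666 0.3004] xax [ 0.015  0.01  -1.   ] zyaw -102.05 F [ 0.46 -0.27 -0.38] op 0.0907 q [ 0.021 -0.031  1.462  0.01   1.695  1.803]
(array([1.97, 2.07, 7.41]), array([ 1.44, -0.76, -0.69]))
```

Call:
jog_arm --pt "0 1.2 4.5 1 -0.5 -0.5 0" --pt "1 2.1 7.4 1.5 -0.8 -0.7 0" --pt "2 2.1 7.4 1.5 -0.8 -0.7 0" --pt "2 2.1 7.4 1.5 -0.8 -0.7 0"

```text
t: 10.95
tool_pos: [0.5547, -0.0094, 0.2794]
orientation: [1.381, 1.089, -1.382]
force: [-0.1, 0.1, -0.1]
opening: 0.093
```

```bash
python3 - <<'E'
from h import *
from plant import robot,optics
s=robot.read_state();show(s)
print(plan(s,(.5555,-.0095,.196),-103.5))
w=optics.read_camera("wrist");cv2.imwrite("pics/h_w.png",w["frame"][:,:,::-1])
t=optics.read_camera("top");cv2.imwrite("pics/h_t.png",t["frame"][:,:,::-1])
for X in [(.6042,-.0192,.222),(.507,.0006,.222),(.5555,-.0095,.224)]:print(proj(w,X).round(1))
E
```

```text
t 10.95 p [ 0.5547 -0.0094  0.2794] xax [-0.001  0.    -1.   ] zyaw -103.56 F [-0.08  0.1  -0.06] op 0.093 q [-0.109 -0.01   1.48  -0.     1.674  1.698]
(array([ 8.34,  0.09, -0.01]), array([-0.06,  0.02,  0.07]))
[282.4 154. ]
[286.8 267.3]
[285. 214.]
```

View pics/h_w.png

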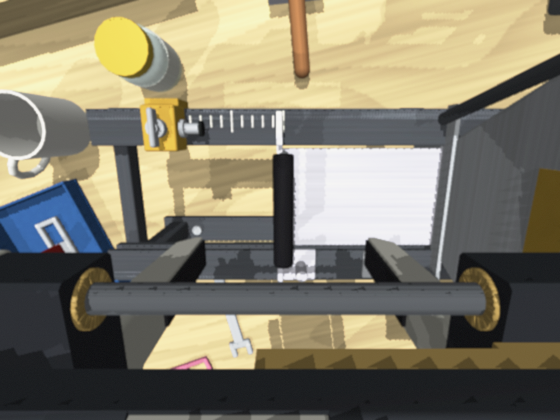

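View pics/h_t.png

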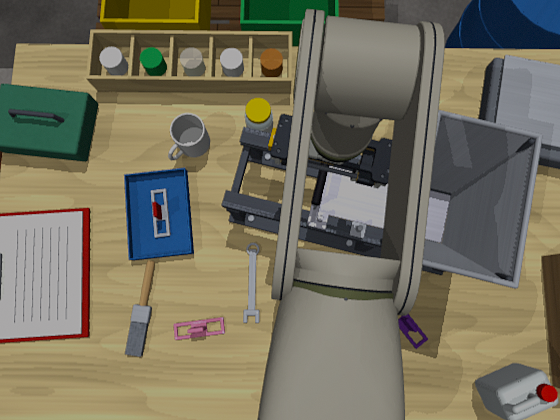

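The bar runs from (283,153) to (284,268), centred between the fingers and square to them. The lug is at (278,118) and the bolt tip at about (205,128). I'll measure the expected travel and descend.

```bash
python3 - <<'E'
from h import *
from plant import optics
w=optics.read_camera("wrist")
a=w["frame"][90:160,130:300];cv2.imwrite("pics/i.png",cv2.resize(a[:,:,::-1],None,fx=4.5,fy=4.5,interpolation=2))
Y=np.array([.2334,.9724])
for n,uv,z in[("tip",(205,128),.183),("lug face",(276,122),.183),("block",(164,125),.196),("bar",(283.5,210),.224)]:
    p=pl(w,*uv,z);print(n,p.round(4),"y",round(float(Y@p[:2]),4))
E
```

```text
tip [0.6422 0.0459 0.183 ] y 0.1945
lug face [ 0.632  -0.0189  0.183 ] y 0.1291
block [0.652 0.077 0.196] y 0.227
bar [ 0.5595 -0.0086  0.224 ] y 0.1223
```

Call:
jog_arm --pt "4 0 0 0 0 0 0" --pt "8 0 0 0 0 0 0" --pt "8.4 0.1 0 0 0 0 0" --pt "8.4 0.1 0 0 0 0 0.8" --pt "8.4 0.1 0 0 0 0 1" --squeeze 30

```text
t: 11.72
tool_pos: [0.5577, -0.009, 0.199]
orientation: [1.382, 1.086, -1.377]
force: [0.9, 0.5, 0.9]
opening: 0.0772
```

View pics/i.png

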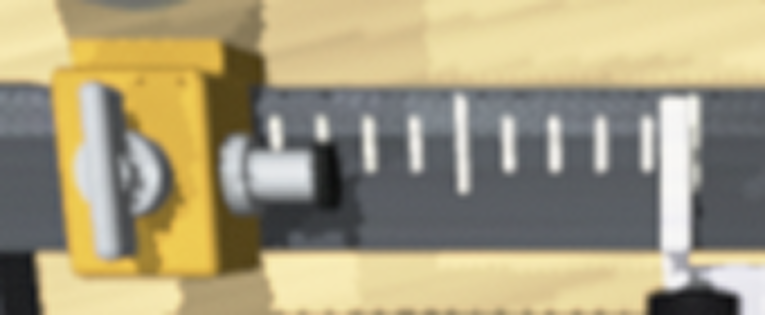

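The estimated travel is about 65 mm (tip y 0.1945, lug face y 0.129), within the 45 to 105 mm range. I'll finish closing.

Call:
jog_arm --pt "0 0 0 0 0 0 1" --pt "0 0 0 0 0 0 1" --pt "0 0 0 0 0 0 1" --pt "0 0 0 0 0 0 1" --pt "0 0 0 0 0 0 1" --squeeze 30

```text
t: 12.35
tool_pos: [0.5577, -0.0091, 0.1989]
orientation: [1.382, 1.086, -1.377]
force: [-0.4, 0.1, -0.0]
opening: 0.0277
```

Call:
jog_arm --pt "0 0 0 0 0 0 1" --pt "0 0 0 0 0 0 1" --pt "0 0 0 0 0 0 1" --pt "0 0 0 0 0 0 1"

```text
t: 12.85
tool_pos: [0.5578, -0.009, 0.199]
orientation: [1.382, 1.086, -1.377]
force: [0.4, 0.7, 0.6]
opening: 0.0005
```

```bash
cat > f.py <<'E'
from h import *
from plant import robot
Y=np.array([.2334,.9724,0]);X=np.array([.9724,-.2334,0])
s=robot.read_state();show(s);R=Ro.from_rotvec(s["orientation"]).as_matrix()
P=np.array(s["tool_pos"]);F=np.array(s["force"])
print("y",round(float(Y@P),4),"x",round(float(X@P),4),"Fy",round(float(Y@F),2),"Fx",round(float(X@F),2),"Y in tool",(R.T@Y).round(4))
E
python3 f.py
```

```text
t 12.85 p [ 0.5578 -0.009   0.199 ] xax [ 0.004 -0.001 -1.   ] zyaw -103.45 F [0.36 0.73 0.6 ] op 0.0005 q [-0.108  0.01   1.604 -0.     1.523  1.698]
y 0.1214 x 0.5445 Fy 0.8 Fx 0.18 Y in tool [ 3.e-04  8.e-04 -1.e+00]
```

The opening is 0.5 mm, so the jaws shut on nothing. I'll look before doing anything else.

```bash
python3 - <<'E'
from h import *
from plant import robot,optics
for n in("wrist","scene"):
    w=optics.read_camera(n);a=w["frame"][:,:,::-1]
    if n=="scene":a=cv2.resize(a[130:310,150:390],None,fx=3.2,fy=3.2,interpolation=2)
    cv2.imwrite(f"pics/j_{n}.png",a)
E
```

```text
(no output)
```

View pics/j_wrist.png

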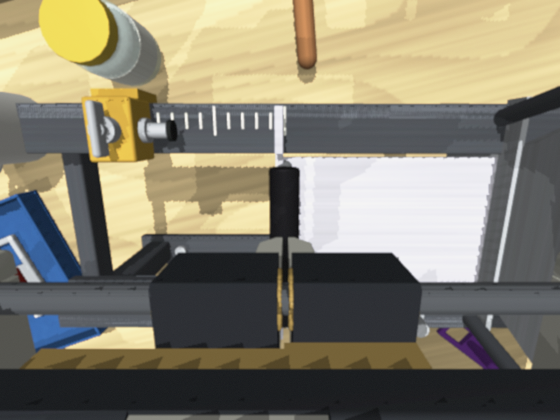

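View pics/j_scene.png

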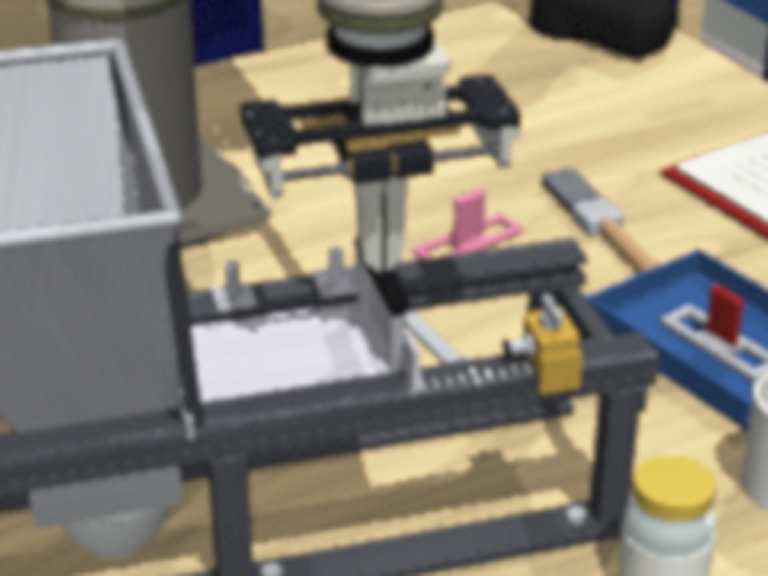

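```bash
python3 - <<'E'
from h import *
from plant import robot,optics
T=optics.read_camera("top");S=optics.read_camera("scene");W=optics.read_camera("wrist")
zs=lambda u,v:(190+u/4.4,180+v/4.4)
print(tri(T,(326,157.5),S,zs(376,192)),tri(T,(316.3,204.7),S,zs(325,110)))
# wrist now, +x end of bar
print(tri(T,(326,157.5),W,(284.5,168)))
s=robot.read_state();P=s["tool_pos"];print(P,proj(W,P),proj(S,P),proj(T,P))
Pg=P+np.array([0,0,.019]);print(proj(W,Pg),proj(S,Pg))
print("tip in crop",(proj(S,P)-[150,130])*3.2)
a=W["frame"][150:300,200:370,::-1];cv2.imwrite("pics/k.png",cv2.resize(a,None,fx=4,fy=4,interpolation=2))
a=S["frame"][190:240,250:300,::-1];cv2.imwrite("pics/l.png",cv2.resize(a,None,fx=11,fy=11,interpolation=2))
E
```

```text
(array([ 0.60542811, -0.0178344 ,  0.22068595]), np.float64(0.003507046317140482)) (array([0.50970407, 0.00219009, 0.21424579]), np.float64(0.005078871624424724))
(array([ 0.60418717, -0.01950351,  0.22177103]), np.float64(0.0004959627471339794))
[ 0.5577881  -0.00900178  0.19904176] [285.15923459 236.25133603] [268.17617841 220.74067474] [320.0128116  182.54736464]
[285.18710689 246.33683867] [268.16822848 214.00320802]
tip in crop [378.16377092 290.37015917]
```

View pics/k.png

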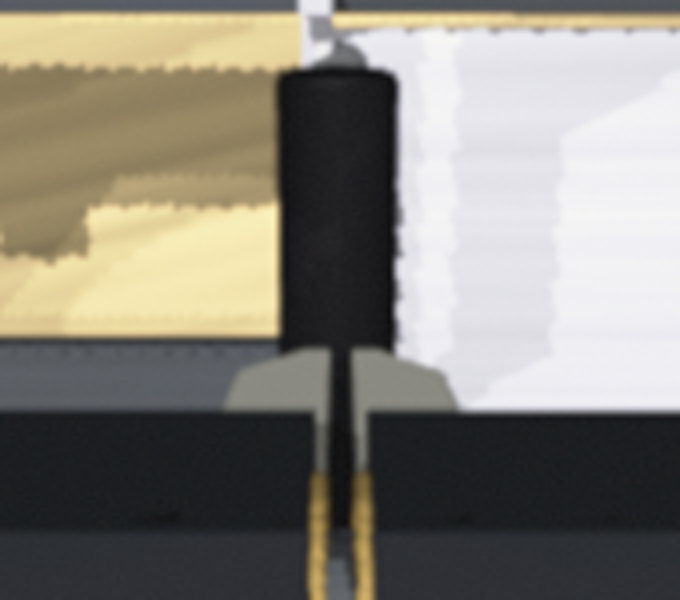

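View pics/l.png

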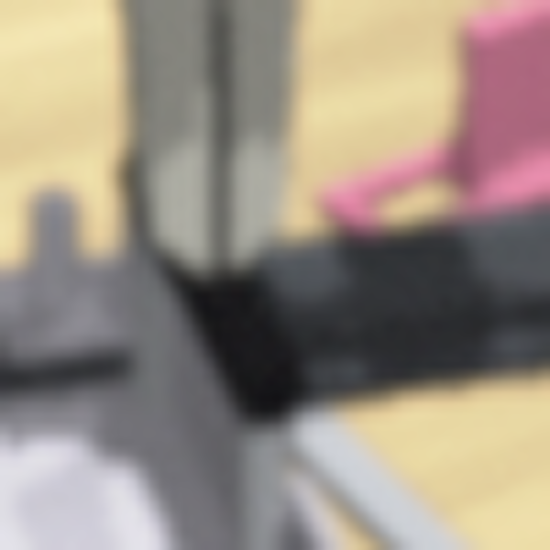

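```bash
python3 - <<'E'
from h import *
from plant import robot,optics
W=optics.read_camera("wrist");S=optics.read_camera("scene");s=robot.read_state();P=s["tool_pos"];R=Ro.from_rotvec(s["orientation"]).as_matrix()
for h in(0,.01,.019,.03):
  for hw in (0.0,.0465,.064):
    for sg in (1,-1):
      if hw: print(h,hw,sg,proj(W,P+R@np.array([-h,sg*.0075,hw])).round(1),proj(W,P+R@np.array([-h,sg*.0075,-hw])).round(1))
      else: print(h,sg,proj(W,P+R@np.array([-h,sg*.0075,.0175])).round(1),proj(W,P+R@np.array([-h,sg*.0075,-.0175])).round(1),proj(S,P+R@np.array([-h,sg*.0075,.0])).round(1))
a=cv2.imread("pics/h_w.png")[200:300,120:450];cv2.imwrite("pics/m.png",cv2.resize(a,None,fx=2.4,fy=2.4,interpolation=2))
E
```

```text
0 1 [311.7 225.4] [258.6 225.5] [269.  222.4]
0 -1 [311.2 246.8] [259.1 246.9] [267.4 219.1]
0 0.0465 1 [355.6 225.4] [214.7 225.6]
0 0.0465 -1 [354.4 246.8] [216.  246.9]
0 0.064 1 [382.2 225.3] [188.2 225.6]
0 0.064 -1 [380.5 246.7] [189.9 247. ]
0.01 1 [313.1 230. ] [257.3 230.1] [269.  218.8]
0.01 -1 [312.6 252.4] [257.9 252.5] [267.3 215.6]
0.01 0.0465 1 [359.3 230. ] [211.1 230.2]
0.01 0.0465 -1 [357.9 252.4] [212.5 252.6]
0.01 0.064 1 [387.1 229.9] [183.3 230.2]
0.01 0.064 -1 [385.3 252.3] [185.2 252.6]
0.019 1 [314.4 234.6] [256.  234.7] [269.  215.6]
0.019 -1 [313.9 258. ] [256.6 258.1] [267.3 212.4]
0.019 0.0465 1 [362.9 234.6] [207.6 234.8]
0.019 0.0465 -1 [361.4 257.9] [209.1 258.1]
0.019 0.064 1 [392.1 234.5] [178.4 234.8]
0.019 0.064 -1 [390.  257.9] [180.5 258.2]
0.03 1 [316.3 240.9] [254.2 241. ] [269.  211.6]
0.03 -1 [315.7 265.5] [254.9 265.6] [267.3 208.4]
0.03 0.0465 1 [367.7 240.8] [202.8 241. ]
0.03 0.0465 -1 [366.  265.5] [204.5 265.7]
0.03 0.064 1 [398.8 240.8] [171.7 241.1]
0.03 0.064 -1 [396.5 265.4] [174.1 265.7]
```

View pics/m.png

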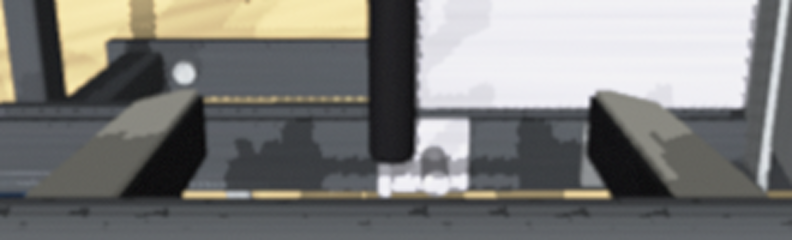

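The images explain the miss. In the wrist view the fingertips project about 28 mm behind the reported TCP, with corners at (205,240) and (368,238). The bar's measured height (0.222 top) is right. So the tips closed just above the bar and touched nothing. I'll open, go 2.9 cm lower and close again; reported z will be 0.170, still above the blade at 0.157.

Call:
jog_arm --pt "-0.5 0 0 0 0 0 0" --pt "-0.5 0 0 0 0 0 0" --pt "-0.5 0 0 0 0 0 0" --pt "-0.5 0 0 0 0 0 0.3" --pt "-0.5 0 0 0 0 0 0.3" --squeeze 30

```text
t: 13.82
tool_pos: [0.5577, -0.009, 0.2039]
orientation: [1.382, 1.086, -1.377]
force: [-0.3, -0.5, 1.0]
opening: 0.0459
```

```bash
python3 f.py
```

```text
t 13.825 p [ 0.5577 -0.009   0.2039] xax [ 0.004 -0.001 -1.   ] zyaw -103.45 F [-0.29 -0.5   0.97] op 0.0459 q [-0.108  0.008  1.598 -0.     1.532  1.698]
y 0.1214 x 0.5444 Fy -0.56 Fx -0.16 Y in tool [ 3.e-04  8.e-04 -1.e+00]
```

Call:
jog_arm --pt "1 0 0 0 0 0 0.3" --pt "2 0 0 0 0 0 0.3" --pt "2.8 0 0 0 0 0 0.3" --pt "3.4 0 0 0 0 0 0.4" --pt "3.4 0 0 0 0 0 0.4"

```text
t: 14.45
tool_pos: [0.5574, -0.009, 0.1691]
orientation: [1.381, 1.087, -1.378]
force: [-0.5, 0.8, 1.4]
opening: 0.0562
```

Call:
jog_arm --pt "0 0 0 0 0 0 1" --pt "0 0 0 0 0 0 1" --pt "0 0 0 0 0 0 1" --pt "0 0 0 0 0 0 1" --pt "0 0 0 0 0 0 1" --squeeze 30

```text
t: 15.08
tool_pos: [0.5576, -0.0084, 0.1693]
orientation: [1.382, 1.087, -1.377]
force: [1.2, 3.7, -0.3]
opening: 0.0174
```

```bash
python3 f.py
```

```text
t 15.075 p [ 0.5576 -0.0084  0.1693] xax [ 0.003  0.    -1.   ] zyaw -103.43 F [ 1.2   3.71 -0.33] op 0.0174 q [-1.080e-01  2.500e-02  1.643e+00  1.000e-03  1.470e+00  1.698e+00]
y 0.122 x 0.5442 Fy 3.89 Fx 0.3 Y in tool [ 0.0012  0.0011 -1.    ]
```

The bar is gripped (opening 17.4 mm). I'll draw it out, starting with a small step to learn the drag.

Call:
jog_arm --pt "0 0 -0.3 0 0 0 1" --pt "0 0 -0.6 0 0 0 1" --pt "0 0 -0.9 0 0 0 1" --pt "0 0 -1.2 0 0 0 1"

```text
t: 15.58
tool_pos: [0.5599, 0.001, 0.1693]
orientation: [1.38, 1.084, -1.38]
force: [-3.5, -8.6, 1.4]
opening: 0.0173
```

```bash
python3 f.py
```

```text
t 15.575 p [0.5599 0.001  0.1693] xax [ 0.002 -0.003 -1.   ] zyaw -103.51 F [-3.46 -8.57  1.4 ] op 0.0173 q [-0.088  0.032  1.636 -0.003  1.471  1.719]
y 0.1317 x 0.5442 Fy -9.14 Fx -1.36 Y in tool [-2.7e-03 -3.0e-04 -1.0e+00]
```

Drag is 9.1 N while moving, as stated. I'll continue to about 43 mm of travel.

Call:
jog_arm --pt "0 0 -0.7 0 0 0 1" --pt "0 0 -1.4 0 0 0 1" --pt "0 0 -2.1 0 0 0 1" --pt "0 0 -2.8 0 0 0 1" --pt "0 0 -3.3 0 0 0 1"

```text
t: 16.2
tool_pos: [0.5671, 0.031, 0.1693]
orientation: [1.377, 1.081, -1.384]
force: [-3.9, -8.2, 2.0]
opening: 0.0176
```

```bash
python3 f.py; python3 - <<'E'
from h import *
from plant import robot,optics
w=optics.read_camera("wrist");cv2.imwrite("pics/n.png",w["frame"][:,:,::-1])
E
python3 f.py
```

```text
t 16.2 p [0.5671 0.031  0.1693] xax [ 0.001 -0.007 -1.   ] zyaw -103.58 F [-3.93 -8.24  2.04] op 0.0176 q [-0.031  0.056  1.612 -0.007  1.473  1.778]
y 0.1625 x 0.5442 Fy -8.93 Fx -1.9 Y in tool [-0.0065 -0.0015 -1.    ]
t 16.25 p [0.5672 0.0316 0.1693] xax [ 0.001 -0.006 -1.   ] zyaw -103.57 F [-1.76 -7.11  2.26] op 0.0169 q [-0.03   0.056  1.611 -0.006  1.473  1.778]
y 0.1631 x 0.5442 Fy -7.32 Fx -0.05 Y in tool [-0.0059 -0.0013 -1.    ]
```

View pics/n.png

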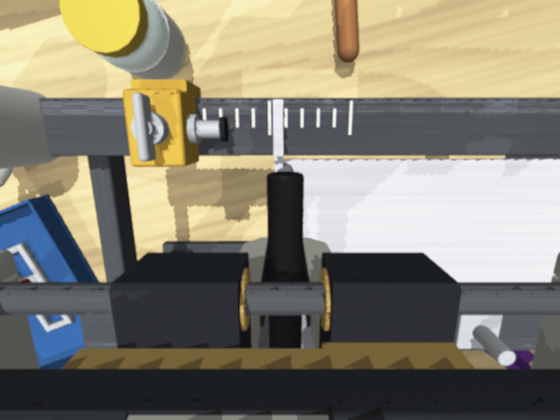

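```bash
python3 - <<'E'
from h import *
from plant import optics
w=optics.read_camera("wrist")
Y=np.array([.2334,.9724])
for n,uv,z in[("tip",(228,129),.183),("lug face",(272.5,129),.183),("lugtop",(272.5,120),.197),("block",(162,122),.196)]:
    p=pl(w,*uv,z);print(n,p.round(4),"y",round(float(Y@p[:2]),4))
E
```

```text
tip [0.6416 0.047  0.183 ] y 0.1955
lug face [0.6357 0.0225 0.183 ] y 0.1702
lugtop [0.6397 0.021  0.197 ] y 0.1697
block [0.6524 0.0773 0.196 ] y 0.2274
```

About 25 mm remains, so I expect contact near TCP y = 0.188. I'll advance 16 mm, then creep.

Call:
jog_arm --pt "0 0 -0.5 0 0 0 1" --pt "0 0 -0.9 0 0 0 1" --pt "0 0 -1.3 0 0 0 1" --pt "0 0 -1.6 0 0 0 1" --pt "0 0 -1.75 0 0 0 1"

```text
t: 16.92
tool_pos: [0.5708, 0.0465, 0.1693]
orientation: [1.375, 1.08, -1.386]
force: [-4.2, -7.9, 2.4]
opening: 0.0175
```

```bash
python3 f.py
```

```text
t 16.925 p [0.5708 0.0465 0.1693] xax [-0.    -0.009 -1.   ] zyaw -103.63 F [-4.17 -7.9   2.37] op 0.0175 q [-0.002  0.07   1.597 -0.009  1.475  1.808]
y 0.1785 x 0.5442 Fy -8.66 Fx -2.21 Y in tool [-0.0092 -0.0022 -1.    ]
```

Call:
jog_arm --pt "0 0 -0.1 0 0 0 1" --pt "0 0 -0.2 0 0 0 1" --pt "0 0 -0.3 0 0 0 1"

```text
t: 17.3
tool_pos: [0.571, 0.0476, 0.1693]
orientation: [1.373, 1.077, -1.389]
force: [-4.2, -9.3, 2.3]
opening: 0.0177
```

```bash
python3 f.py
```

```text
t 17.3 p [0.571  0.0476 0.1693] xax [-0.001 -0.012 -1.   ] zyaw -103.68 F [-4.18 -9.32  2.34] op 0.0177 q [ 0.002  0.073  1.594 -0.012  1.476  1.813]
y 0.1796 x 0.5441 Fy -10.04 Fx -1.89 Y in tool [-0.0122 -0.0032 -0.9999]
```

Call:
jog_arm --pt "0 0 -0.2 0 0 0 1" --pt "0 0 -0.3 0 0 0 1" --pt "0 0 -0.4 0 0 0 1" --pt "0 0 -0.5 0 0 0 1" --pt "0 0 -0.5 0 0 0 1"

```text
t: 17.92
tool_pos: [0.5718, 0.0508, 0.1693]
orientation: [1.371, 1.075, -1.391]
force: [-3.3, -8.2, 2.1]
opening: 0.0173
```

```bash
python3 f.py
```

```text
t 17.925 p [0.5718 0.0508 0.1693] xax [-0.003 -0.015 -1.   ] zyaw -103.74 F [-3.31 -8.16  2.08] op 0.0173 q [ 0.01   0.077  1.59  -0.015  1.478  1.822]
y 0.1828 x 0.5441 Fy -8.71 Fx -1.32 Y in tool [-0.0151 -0.0042 -0.9999]
```

Call:
jog_arm --pt "0 0 -0.15 0 0 0 1" --pt "0 0 -0.25 0 0 0 1" --pt "0 0 -0.35 0 0 0 1" --pt "0 0 -0.35 0 0 0 1"

```text
t: 18.42
tool_pos: [0.5722, 0.0525, 0.1693]
orientation: [1.37, 1.073, -1.394]
force: [-3.2, -7.4, 2.8]
opening: 0.0172
```

```bash
python3 f.py
```

```text
t 18.425 p [0.5722 0.0525 0.1693] xax [-0.004 -0.017 -1.   ] zyaw -103.79 F [-3.19 -7.4   2.76] op 0.0172 q [ 0.015  0.08   1.587 -0.018  1.479  1.828]
y 0.1846 x 0.5441 Fy -7.94 Fx -1.37 Y in tool [-0.0178 -0.0051 -0.9998]
```

Call:
jog_arm --pt "0 0 -0.15 0 0 0 1" --pt "0 0 -0.25 0 0 0 1" --pt "0 0 -0.35 0 0 0 1" --pt "0 0 -0.35 0 0 0 1"

```text
t: 18.92
tool_pos: [0.5726, 0.0543, 0.1693]
orientation: [1.368, 1.072, -1.396]
force: [-3.9, -6.7, 2.7]
opening: 0.0171
```

```bash
python3 f.py
```

```text
t 18.925 p [0.5726 0.0543 0.1693] xax [-0.005 -0.02  -1.   ] zyaw -103.84 F [-3.88 -6.73  2.7 ] op 0.0171 q [ 0.019  0.083  1.583 -0.02   1.48   1.834]
y 0.1864 x 0.5441 Fy -7.45 Fx -2.2 Y in tool [-0.0206 -0.006  -0.9998]
```

Call:
jog_arm --pt "0 0 -0.15 0 0 0 1" --pt "0 0 -0.25 0 0 0 1" --pt "0 0 -0.3 0 0 0 1" --pt "0 0 -0.3 0 0 0 1"

```text
t: 19.42
tool_pos: [0.5728, 0.0555, 0.1693]
orientation: [1.366, 1.07, -1.399]
force: [-3.3, -8.8, 2.5]
opening: 0.0171
```

```bash
python3 f.py
```

```text
t 19.425 p [0.5728 0.0555 0.1693] xax [-0.006 -0.023 -1.   ] zyaw -103.89 F [-3.3  -8.83  2.54] op 0.0171 q [ 0.023  0.085  1.581 -0.023  1.482  1.839]
y 0.1877 x 0.5441 Fy -9.36 Fx -1.15 Y in tool [-0.0234 -0.0069 -0.9997]
```

Call:
jog_arm --pt "0 0 -0.15 0 0 0 1" --pt "0 0 -0.25 0 0 0 1" --pt "0 0 -0.3 0 0 0 1" --pt "0 0 -0.3 0 0 0 1"

```text
t: 19.92
tool_pos: [0.5731, 0.0567, 0.1693]
orientation: [1.364, 1.068, -1.401]
force: [-4.2, -8.2, 3.0]
opening: 0.017
```

```bash
python3 f.py
```

```text
t 19.925 p [0.5731 0.0567 0.1693] xax [-0.007 -0.025 -1.   ] zyaw -103.95 F [-4.19 -8.19  3.04] op 0.017 q [ 0.027  0.088  1.578 -0.025  1.483  1.844]
y 0.1889 x 0.5441 Fy -8.95 Fx -2.17 Y in tool [-0.0261 -0.0079 -0.9996]
```

```bash
python3 - <<'E'
from h import *
from plant import optics
w=optics.read_camera("wrist");a=w["frame"][60:190,110:330,::-1];cv2.imwrite("pics/o.png",cv2.resize(a,None,fx=3.6,fy=3.6,interpolation=2))
E
python3 f.py
```

```text
t 19.975 p [0.5731 0.0567 0.1693] xax [-0.007 -0.025 -1.   ] zyaw -103.94 F [-3.67 -7.88  2.88] op 0.0169 q [ 0.027  0.088  1.578 -0.025  1.483  1.844]
y 0.1889 x 0.5441 Fy -8.52 Fx -1.73 Y in tool [-0.0261 -0.0078 -0.9996]
```

View pics/o.png

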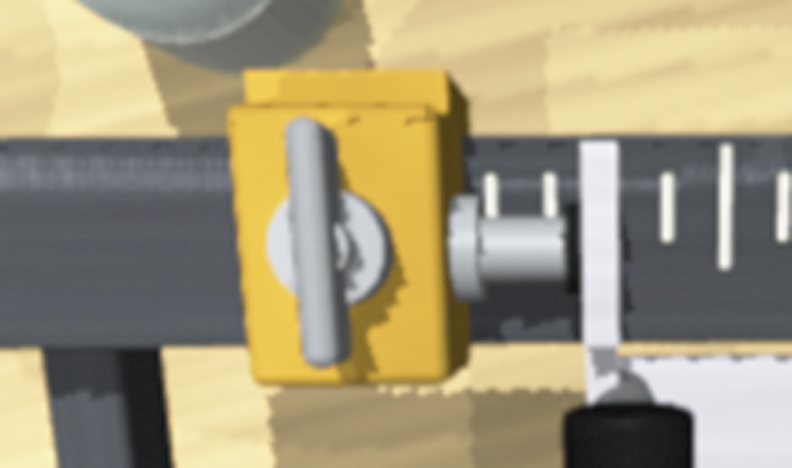

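The lug (580 in the crop) is almost on the rubber tip (570 to 580). I'll creep while watching force and progress.

Call:
jog_arm --pt "0 0 -0.15 0 0 0 1" --pt "0 0 -0.2 0 0 0 1" --pt "0 0 -0.25 0 0 0 1" --pt "0 0 -0.25 0 0 0 1"

```text
t: 20.48
tool_pos: [0.5731, 0.0566, 0.1692]
orientation: [1.362, 1.065, -1.405]
force: [-3.8, -11.8, 2.8]
opening: 0.0171
```

```bash
python3 f.py
```

```text
t 20.475 p [0.5731 0.0566 0.1692] xax [-0.009 -0.029 -1.   ] zyaw -104.03 F [ -3.84 -11.83   2.85] op 0.0171 q [ 0.03   0.09   1.576 -0.029  1.485  1.848]
y 0.1888 x 0.544 Fy -12.4 Fx -0.98 Y in tool [-0.0303 -0.0093 -0.9995]
```

Call:
jog_arm --pt "0 0 -0.15 0 0 0 1" --pt "0 0 -0.2 0 0 0 1" --pt "0 0 -0.25 0 0 0 1" --pt "0 0 -0.25 0 0 0 1"

```text
t: 20.98
tool_pos: [0.573, 0.0564, 0.1691]
orientation: [1.359, 1.062, -1.409]
force: [-4.0, -12.1, 2.5]
opening: 0.0171
```

```bash
python3 f.py
```

```text
t 20.975 p [0.573  0.0564 0.1691] xax [-0.01  -0.033 -0.999] zyaw -104.11 F [ -4.03 -12.07   2.52] op 0.0171 q [ 0.032  0.093  1.574 -0.033  1.487  1.852]
y 0.1885 x 0.5441 Fy -12.68 Fx -1.1 Y in tool [-0.0346 -0.0108 -0.9994]
```

The gate has stalled at y = 0.1888 while the pull rose to 12.5 N, so it is in contact. One slightly firmer pull, still below 19 N, will confirm it.

Call:
jog_arm --pt "0 0 -0.2 0 0 0 1" --pt "0 0 -0.25 0 0 0 1" --pt "0 0 -0.3 0 0 0 1" --pt "0 0 -0.3 0 0 0 1"

```text
t: 21.48
tool_pos: [0.573, 0.0562, 0.1691]
orientation: [1.356, 1.058, -1.413]
force: [-6.7, -12.7, 3.0]
opening: 0.0171
```

```bash
python3 f.py
```

```text
t 21.475 p [0.573  0.0562 0.1691] xax [-0.012 -0.038 -0.999] zyaw -104.21 F [ -6.68 -12.69   3.02] op 0.0171 q [ 0.035  0.095  1.571 -0.037  1.489  1.857]
y 0.1884 x 0.544 Fy -13.9 Fx -3.54 Y in tool [-0.0396 -0.0126 -0.9992]
```

It is firm at 13.9 N with no movement. I'll relax the pull in place, then open and rise.

Call:
jog_arm --pt "0 0 0 0 0 0 1" --pt "0 0 0 0 0 0 1"

```text
t: 21.72
tool_pos: [0.5729, 0.0561, 0.1691]
orientation: [1.355, 1.058, -1.413]
force: [-1.7, -2.1, 2.0]
opening: 0.0171
```

```bash
python3 f.py
```

```text
t 21.725 p [0.5729 0.0561 0.1691] xax [-0.012 -0.038 -0.999] zyaw -104.21 F [-1.7  -2.07  1.97] op 0.0171 q [ 0.035  0.095  1.571 -0.038  1.489  1.857]
y 0.1883 x 0.544 Fy -2.41 Fx -1.17 Y in tool [-0.0399 -0.0126 -0.9991]
```

Call:
jog_arm --pt "0 0 0 0 0 0 0.6" --pt "0 0 0 0 0 0 0.5" --pt "0 0 0 0 0 0 0.5" --pt "0 0 0 0 0 0 0.5"

```text
t: 22.22
tool_pos: [0.573, 0.0562, 0.1691]
orientation: [1.355, 1.058, -1.413]
force: [0.2, 0.2, -0.0]
opening: 0.046
```

```bash
python3 f.py
```

```text
t 22.225 p [0.573  0.0562 0.1691] xax [-0.012 -0.038 -0.999] zyaw -104.2 F [ 0.17  0.19 -0.02] op 0.046 q [ 0.035  0.095  1.571 -0.038  1.489  1.857]
y 0.1884 x 0.544 Fy 0.22 Fx 0.12 Y in tool [-0.0398 -0.0124 -0.9992]
```

Call:
jog_arm --pt "-2 0 0 0 0 0 0.5" --pt "-5 0 0 0 0 0 0.5" --pt "-9 0 0 0 0 0 0.5" --pt "-13 0 0 0 0 0 0.5" --pt "-15 0 0 0 0 0 0.5"

```text
t: 22.85
tool_pos: [0.5758, 0.062, 0.324]
orientation: [1.359, 1.054, -1.409]
force: [0.5, 0.2, -0.8]
opening: 0.0468
```

```bash
python3 f.py; python3 - <<'E'
from h import *
from plant import robot,optics
for n in("wrist","scene","top"):
    w=optics.read_camera(n);cv2.imwrite(f"pics/p_{n}.png",w["frame"][:,:,::-1])
E
python3 f.py
```

```text
t 22.85 p [0.5758 0.062  0.324 ] xax [-0.007 -0.038 -0.999] zyaw -104.21 F [ 0.51  0.15 -0.84] op 0.0468 q [ 0.045  0.071  1.317 -0.038  1.762  1.857]
y 0.1947 x 0.5454 Fy 0.27 Fx 0.46 Y in tool [-0.0382 -0.0124 -0.9992]
t 23.0 p [0.5757 0.062  0.3215] xax [-0.008 -0.038 -0.999] zyaw -104.21 F [-0.67 -0.21 -0.49] op 0.0463 q [ 0.045  0.071  1.321 -0.038  1.759  1.857]
y 0.1946 x 0.5453 Fy -0.36 Fx -0.6 Y in tool [-0.0386 -0.0124 -0.9992]
```

View pics/p_wrist.png

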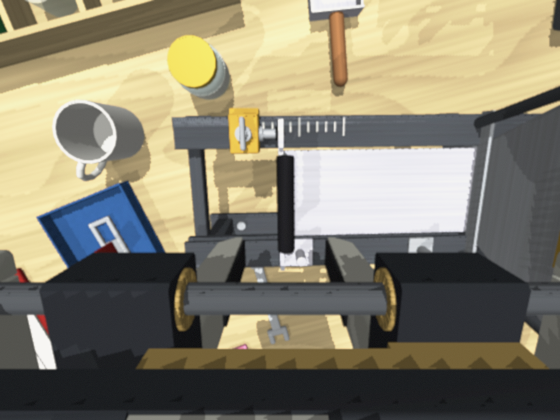

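View pics/p_scene.png

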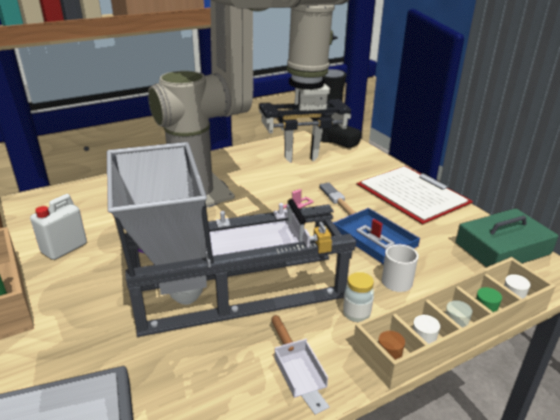

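The lug is on the bolt tip at (277,130), the bar is at (286,205), and the keeper is in the tray at (377,232). I'll check that the stop and bystanders have not shifted, then hand in.

```bash
python3 - <<'E'
from h import *
a=cv2.imread("pics/a_scene.png");b=cv2.imread("pics/p_scene.png")
for n,(x0,y0,x1,y1) in {"stop":(308,218,340,260),"jar":(335,268,380,325),"mug":(378,240,422,295)}.items():
  for im in(a,b):
    h=cv2.cvtColor(im[y0:y1,x0:x1],cv2.COLOR_BGR2HSV);m=cv2.inRange(h,(18,120,90),(35,255,255));M=cv2.moments(m,True)
    if M["m00"]>20: print(n,M["m00"],round(M["m10"]/M["m00"]+x0,2),round(M["m01"]/M["m00"]+y0,2))
  A=cv2.cvtColor(a[y0:y1,x0:x1],6).astype(np.float32);B=cv2.cvtColor(b[y0:y1,x0:x1],6).astype(np.float32);print(n,"shift",cv2.phaseCorrelate(A,B))
z=b[190:275,270:430];cv2.imwrite("pics/q.png",cv2.resize(z,None,fx=4.8,fy=4.8,interpolation=2))
E
```

```text
stop 306.0 323.4 240.53
stop 307.0 323.37 240.48
stop shift ((-0.10030685557822139, 0.5133548166002058), 0.944485350118743)
jar 404.0 360.17 281.77
jar 403.0 360.19 281.79
jar shift ((0.5046721397202028, 0.003686027054556007), 0.9845642902232983)
mug shift ((0.31480632563607713, 0.13078410155555176), 0.7653220102522108)
```

View pics/q.png

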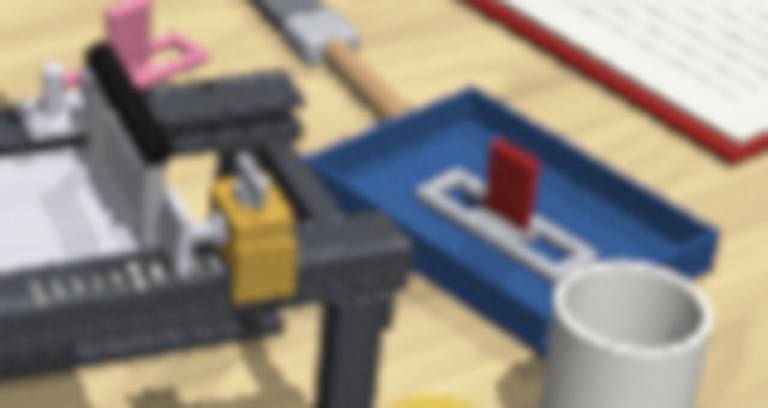

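```bash
python3 -c "
from plant import ticket
print(ticket.close_job())"
```

```text
the job is handed in; nothing more can be done
None
```

The hopper is ready and the job is handed in, at about 23 s on the robot's clock. The keeper is off its pegs and lying flat in the blue tray. The gate is drawn out about 67 mm and rests against the stop's bolt.

- **Contact with the stop:** drag was about 9 N on the way. The gate then stopped moving, and the pull rose to 12.4 N and then 13.9 N with no further travel. I eased the pull off before opening the jaws.
- **Last checks:** in the scene camera, the stop's yellow block is within 0.05 px of where it started, and the jar's cap is just as steady. The mug looks undisturbed, but its measurement was poor. I did not measure the other bystanders; nothing looked disturbed in the pictures. The robot was clear of everything.
- **What disagreed:**
  - My first grip on the bar closed on nothing. The wrist pictures show the real fingertips about 28 mm behind the reported TCP, so the jaws shut just above the bar without touching it. I went 30 mm lower and gripped it.
  - For the same reason, the keeper had probably been held only by the top few millimetres of its tab; it did not slip.
  - The tool tilted about 2° while pulling, with no visible effect.

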